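# Cull the odd columns from the batch

## Task

Of the six steel chromatography columns on the black mat, two do not belong: one is clearly shorter than the rest, and one has lost the hexagonal fitting from one of its ends. Put these two into the empty steel tray beside the mat so that each lies flat on the tray's floor, setting them down gently rather than dropping them. Leave the four good columns, the cap and the vial on the mat where they are.

Things in the scene. Friction and masses are not known exactly. Their poses are not given: they have to be found in the camera images.
- column_1: one of the four good columns: steel chromatography column lying on the mat: a round tube 12.7 mm in diameter with a hexagonal end fitting (22 mm across flats, 20 mm long) on each end, 110 mm long overall, 70 mm of bare tube between the fittings, about 150 g; origin on the tube's axis at mid-length (11 mm above what it lies on), x along the tube
- column_2: one of the four good columns: steel chromatography column lying on the mat: a round tube 12.7 mm in diameter with a hexagonal end fitting (22 mm across flats, 20 mm long) on each end, 110 mm long overall, 70 mm of bare tube between the fittings, about 150 g; origin on the tube's axis at mid-length (11 mm above what it lies on), x along the tube
- column_3: one of the four good columns: steel chromatography column lying on the mat: a round tube 12.7 mm in diameter with a hexagonal end fitting (22 mm across flats, 20 mm long) on each end, 110 mm long overall, 70 mm of bare tube between the fittings, about 150 g; origin on the tube's axis at mid-length (11 mm above what it lies on), x along the tube
- column_4: one of the four good columns: steel chromatography column lying on the mat: a round tube 12.7 mm in diameter with a hexagonal end fitting (22 mm across flats, 20 mm long) on each end, 110 mm long overall, 70 mm of bare tube between the fittings, about 150 g; origin on the tube's axis at mid-length (11 mm above what it lies on), x along the tube
- column_short: the column that is too short: steel chromatography column lying on the mat: a round tube 12.7 mm in diameter with a hexagonal end fitting (22 mm across flats, 20 mm long) on each end, 74 mm long overall, 34 mm of bare tube between the fittings, about 110 g; origin on the tube's axis at mid-length (11 mm above what it lies on), x along the tube
- column_bare: the column missing a fitting: tube of 12.7 mm, 108 mm long, with one hexagonal fitting (22 mm across flats, 20 mm long) on its -x end only, so it slopes 3 degrees down to the bare +x end; about 120 g, balances 15 mm from mid-length towards the fitting; origin on the tube's axis at mid-length (9 mm up), x along it to the bare end; fitting's inner face at x = -34 mm
- tray: fixed open stainless tray for rejects, 190 mm (x) by 160 mm (y) outside, 25 mm high, walls 4 mm; origin at the centre of its underside; it stands to the left or to the right of the mat
- tray_in (a point): centre of the tray's inner floor, which measures 182 mm (x) by 152 mm (y); axes as the tray's; the rim is about 20 mm above it
- mat: fixed thin black rubber mat, 300 mm (x) by 450 mm (y), 3 mm thick, on which the columns lie; origin at the centre of its underside
- cap: white plastic screw cap among the columns, 22 mm in diameter, 12 mm high; origin at the centre of its underside
- vial: small amber glass vial standing among the columns, 22 mm in diameter, 45 mm high; origin at the centre of its underside
- rack: fixed white vial rack, 150 mm (x) by 100 mm (y), with short amber vials up to 55 mm high; origin at the centre of its underside; it stands on the other side of the mat from the tray

How it is judged (in metres and radians):
At the end, for the whole second after the job is handed in: The short column and the one missing a fitting lie at rest on the tray's floor (tube mid-point inside the tray, under 16 mm above its inner floor, so not on the rim or on each other); the good columns, cap and vial are within 20 mm of their starts (x of column_short in the frame of tray_in between -0.085 and 0.085 m and y of column_short in the frame of tray_in between -0.072 and 0.072 m and z of column_short in the frame of tray_in between 0 and 0.016 m and linear speed of each of column_short, column_bare below 0.02 m/s and x of column_bare in the frame of tray_in between -0.085 and 0.085 m and y of column_bare in the frame of tray_in between -0.072 and 0.072 m and z of column_bare in the frame of tray_in between 0 and 0.016 m and distance of each of column_1, column_2, column_3, column_4, cap, vial from where it was at the start of the episode below 0.02 m); the robot touches nothing.
It fails at once if a good column is shifted by more than 20 mm (distance of any of column_1, column_2, column_3, column_4 from where it was at the start of the episode above 0.02 m).
It fails at once if the white cap or the small vial on the mat is shifted by more than 20 mm (distance of any of cap, vial from where it was at the start of the episode above 0.02 m).
It fails at once if a column is dropped or thrown: it moves faster than 0.8 m/s (a fall of about 33 mm) while the fingers do not touch it ((linear speed of column_short above 0.8 m/s and contact force between the fingers and column_short below 0.05 N) or (linear speed of column_bare above 0.8 m/s and contact force between the fingers and column_bare below 0.05 N)).
It also fails if it takes over 62 s, if anything falls off the work surface, if the arm or the gripper's body presses on something with over 40 N, if the wrist force passes 120 N, or if a joint passes its speed limit or range.

## Robot

A 6-joint arm with a two-finger parallel gripper is mounted at the origin on the work surface. World frame = base frame: x ahead of the robot, y to its left, z up, the work surface at z = 0. Lengths are in mm, angles in rad, forces in N, time in s.
With the tool pointing down it reaches from about 150 to 775 mm from the base axis. Payload 6.1 kg.
Tool frame: the origin (TCP) lies midway between the tips of the shut fingers; the grasp point (between the pads) lies 19 mm behind it (grasp_offset is the distance from the TCP to the grasp point, in mm); z points along the fingers, y is the line along which they close (so a half turn about z gives the same grasp; the last joint's range is limited). The gripper opens to 85 mm and grips with 20 to 120 N. Pads are 22 mm wide; open, the fingers measure 114 mm over their backs; the gripper's body (76 mm by 85 mm) begins 54 mm behind the grasp point. The pads swing forward as they close: fully open they stand 13 mm farther back than shut.
Start: joints at [1.293, 0.126, -0.04, 1.405, 0, 1.571], TCP at [143.97, 504.857, 231.295] pointing down, gripper open.
Joint ranges: [-2.72, 2.72], [-0.95, 1.95], [-1.27, 1.35], [-1.78, 2.02], [-1.46, 1.47], [-3.14, 3.14]. Speed limits (rad/s): [2.39, 2.39, 3.01, 3.14, 3.14, 3.14].

## Interface

Orientations are given as [roll, pitch, yaw] about the fixed x, y, z axes, in that order (R = Rz(yaw) Ry(pitch) Rx(roll)).
In Python, from workcell import * gives the robot as it stands.
- The arm moves only by the shell command python3 -m jog 'ROWS' [FORCE]. ROWS is text: rows parted by semicolons, each of 5 numbers parted by spaces: the shift along the world's x, y, z as a fraction of full scale, then the turn about the world's z as a fraction of full scale, then the finger opening in mm, from 0 to 85.4. A call has exactly 5 rows; each row shifts and turns the commanded pose from where the row before left it; what a row does not reach is not made up. Full scale, the value 1, is 20 mm for a shift and 6 degrees for a turn. A row lasts 1/12 s, in which the tool goes at most 41.7 mm and 7.16 degrees, less where a joint would pass 70% of its speed; a pose out of reach is approached as far as the arm can. A call with a number of a shift or a turn outside -1 to 1 is refused whole. A call with a gripper value outside its range is refused whole. The fingers move at their own pace and stop on an object; FORCE is the grip in N (left out, the last holds). Time passes only in rows, so rows that do not move let the fingers close, or fill a call up. It gives the time, the measured TCP pose, the force, the opening and the grip force at its end, in the units of the state.
- state(): the state, without advancing time (a new reading comes with each control period).
- capture(name): name is "scene" or "top" or "wrist"; returns the picture (384x512x3 uint8, blue, green, red); there is no depth.
- camera_info(name): a dict with "fx", "fy", "cx", "cy" (pixels), "xyz" and "orientation" of the camera in the world; the wrist camera has in their place "tool_from_camera" (4x4, takes a point from camera to tool coordinates, whose origin is the TCP and whose axes are the flange's). Camera axes: x right, y up, looking along -z (the intrinsics and any distortion apply to the point x, -y, -z); pixel columns grow to the right and rows downward; lengths in mm; the calibration is good to about 2 mm. The wrist camera is an equidistant fisheye: a pixel r from the principal point sees the ray r / f radians off the axis. A picture is of the moment at which its call begins: read the wrist's pose just before it. camera_info takes no time and is no camera call.
- close_job(): hands the job in; it is judged then, once.
The state is a dict: "time_s": time; "joint_positions": joint angles; "joint_vel": joint speeds; "joint_efforts": joint torques, N m; "position": TCP position; "eef_rot": TCP orientation; "ft_force": force on the tool from outside, world axes, zero at the start; "moment": the same for the moment, N m; "finger_gap": opening from 0.0 (shut) to 1.0 (fully open); "grasp_force": force on a finger pad.
Only numpy, scipy, OpenCV 4.12 (cv2) and the standard library are available. Lean on these libraries where they do the work, as an engineer would, in place of code of your own. Each camera call takes 0.05 s, during which the arm holds its last target. There are 200 camera calls.

## Working session

There is one attempt and no reset: what is moved stays moved. The work goes in short steps, Python scripts to look and compute and a shell command to move; the robot and the scene stay as the last step left them, time stands still between calls to the robot, and variables do not carry over. Pictures are saved under pics/ and viewed, at most 10 in all, crops included, and the job is handed in when it is done.

```bash
mkdir -p pics
python3 - <<'E'
from workcell import *
import cv2
for n in ["top","scene","wrist"]:
    s=state()
    cv2.imwrite(f"pics/{n}0.png",capture(n)); print(n,camera_info(n))
print(s)
E
```

```text
top {'fx': 384.06958061924416, 'fy': 384.06958061924416, 'cx': 257.3336217944113, 'cy': 186.64692156841977, 'xyz': array([ 432.54923399,  -10.60467555, 1019.17126389]), 'orientation': array([ 0.12485759,  0.00966013, -1.55784302])}
scene {'fx': 353.79035481464246, 'fy': 353.79035481464246, 'cx': 253.7199064465746, 'cy': 193.0003204920549, 'xyz': array([971.02714546, 537.99869209, 620.31732744]), 'orientation': array([0.88322582, 0.02238288, 2.45762012])}
wrist {'fx': 297.3186396354542, 'fy': 297.3186396354542, 'cx': 257.02133167550636, 'cy': 190.34630665771968, 'tool_from_camera': array([[ 5.93332817e-05,  9.54918632e-01,  2.96867650e-01,
         7.74224009e+01],
       [ 9.99999996e-01, -7.67198599e-05,  4.69163355e-05,
         9.99378296e-01],
       [ 6.75769275e-05,  2.96867646e-01, -9.54918633e-01,
        -1.42190987e+02],
       [ 0.00000000e+00,  0.00000000e+00,  0.00000000e+00,
         1.00000000e+00]])}
{'time_s': 0.1, 'joint_positions': array([ 1.29301167e+00,  1.26307702e-01, -4.04936968e-02,  1.40542734e+00,
       -2.45948640e-05,  1.57079421e+00]), 'joint_vel': array([-0.00066143, -0.00217579,  0.00546995,  0.00060708,  0.00043375,
        0.00072229]), 'joint_efforts': array([-2.33474115e-03, -4.36904454e+01,  3.53605127e+01,  1.35961655e-02,
       -2.74120566e-04, -7.23918077e-06]), 'position': array([143.872395  , 504.51040072, 230.61873724]), 'eef_rot': array([-3.14016025e+00,  2.45918112e-05,  2.86381014e+00]), 'ft_force': array([ 0.75838416, -0.1654016 ,  0.18815794]), 'moment': array([ 0.0318072 ,  0.01610118, -0.00700381]), 'grasp_force': 0.0, 'finger_gap': 1.0009303330979373}
```

View pics/top0.png

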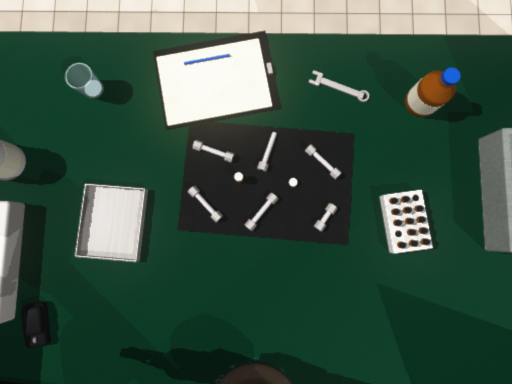

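View pics/scene0.png

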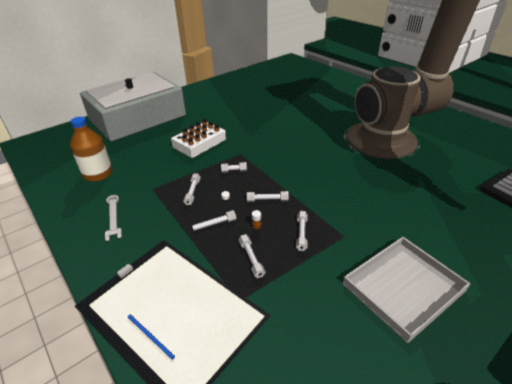

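The top view shows the short column at about (326,217). The column missing a fitting runs from its fitting at (264,165) to its bare end at (274,134), and the tray is at (112,223). In the scene view the same columns are at (233,167) and (214,220), and the tray is at (405,287). I'll crop and enlarge both views to get accurate pixels.

Run:
```python
import cv2
a=cv2.imread("pics/top0.png");b=cv2.imread("pics/scene0.png")
def crop(im,x0,y0,w,h,k): 
    c=cv2.resize(im[y0:y0+h,x0:x0+w],None,fx=k,fy=k,interpolation=cv2.INTER_CUBIC)
    for i in range(0,w,10): cv2.line(c,(i*k,0),(i*k,6 if i%50 else 16),(0,255,255),1)
    for i in range(0,h,10): cv2.line(c,(0,i*k),(6 if i%50 else 16,i*k),(0,255,255),1)
    return c
import numpy as np
l=np.vstack([crop(a,240,120,60,60,5),crop(a,300,190,60,60,5)])
r=np.vstack([crop(b,180,190,80,60,5),crop(b,210,150,80,60,5)])
cv2.imwrite("pics/crops.png",np.hstack([l,r]))
```

```text
(no output)
```

View pics/crops.png

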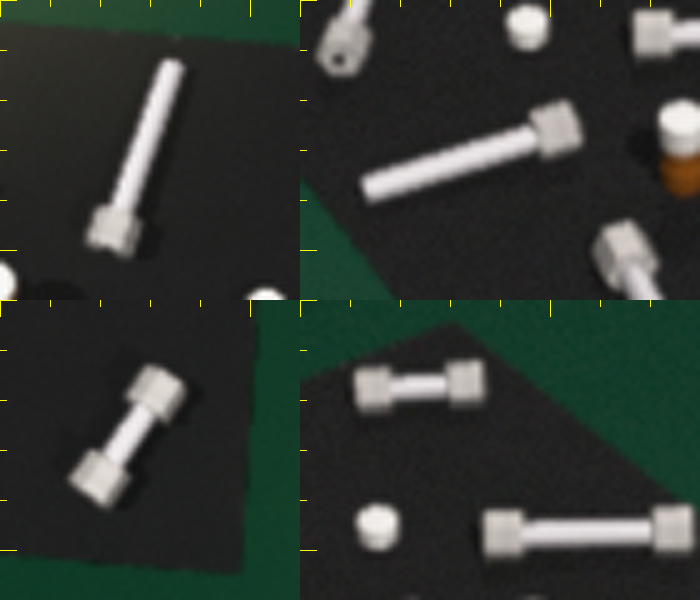

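```bash
cat > h.py <<'E'
import numpy as np
from workcell import *
from scipy.spatial.transform import Rotation as R
def ray(n,uv):
    c=camera_info(n); d=np.array([(uv[0]-c['cx'])/c['fx'],-(uv[1]-c['cy'])/c['fy'],-1])
    d=R.from_euler('xyz',c['orientation']).as_matrix()@d
    return np.array(c['xyz']),d/np.linalg.norm(d)
def tri(t,s):
    o1,d1=ray('top',t);o2,d2=ray('scene',s)
    A=np.stack([d1,-d2],1);k=np.linalg.lstsq(A,o2-o1,rcond=None)[0]
    p,q=o1+k[0]*d1,o2+k[1]*d2
    return (p+q)/2,np.linalg.norm(p-q)
def atz(n,uv,z):
    o,d=ray(n,uv); return o+d*(z-o[2])/d[2]
E
python3 - <<'E'
from h import *
np.set_printoptions(precision=1,suppress=True)
P={}
for k,t,s,z in [("bare_end",(274.2,133.4),(194.2,227.8),9),("bare_face",(264,161.8),(227,217.4),14),("bare_fit",(262.6,166),(231.2,215.6),14),
 ("sh_a",(331.4,208.2),(224.8,167.6),16),("sh_b",(320,225.6),(243,166.4),16),("sj_a",(328.4,210.8),(228.2,167.4),14),("sj_b",(322.4,221.2),(239.4,166.6),14),
 ("trTR",(147,186),(344,283),25),("trBR",(137,262),(403,240),25),("trBL",(76,257),(468,285),25),("trTL",(85,184),(407,334),25),("vial?",(239,177),(256,213),48),("cap",(293,182),(225,196),15)]:
    p,e=tri(t,s);P[k]=p
    print(k,p,"gap %.1f"%e,"top@z",atz('top',t,z),"scene@z",atz('scene',s,z))
for a,b in [("bare_end","bare_face"),("sh_a","sh_b"),("sj_a","sj_b"),("trTR","trBR"),("trTR","trTL")]:
    d=P[a]-P[b];print(a,b,"len %.1f"%np.linalg.norm(d),"heading",np.degrees(np.arctan2(d[1],d[0])),"mid",(P[a]+P[b])/2)
E
```

```text
bare_end [705.  -42.6   5.4] gap 1.0 top@z [704.4 -42.8   9. ] scene@z [706.2 -38.9   9. ]
bare_face [625.2 -15.5  11. ] gap 1.9 top@z [625.4 -16.1  14. ] scene@z [626.2 -12.1  14. ]
bare_fit [613.8 -12.2  12.6] gap 1.0 top@z [614.  -12.5  14. ] scene@z [614.3 -10.6  14. ]
sh_a [ 503.8 -193.7   12.2] gap 0.9 top@z [ 503.9 -193.3   16. ] scene@z [ 506.5 -188.7   16. ]
sh_b [ 458.3 -163.8   11.4] gap 0.6 top@z [ 458.4 -163.2   16. ] scene@z [ 462.  -158.2   16. ]
sj_a [ 496.9 -185.5   14. ] gap 0.6 top@z [ 497.2 -185.7   14. ] scene@z [ 496.7 -185.3   14. ]
sj_b [ 468.9 -169.2   12.8] gap 2.7 top@z [ 469.9 -169.9   14. ] scene@z [ 469.  -166.7   14. ]
trTR [555.7 297.7   6.5] gap 6.8 top@z [555.5 289.4  25. ] scene@z [565.8 307.2  25. ]
trBR [358.3 310.7   9.4] gap 0.7 top@z [359.7 305.4  25. ] scene@z [373.6 316.7  25. ]
trBL [370.  467.2  13.2] gap 2.5 top@z [370.1 462.8  25. ] scene@z [382.8 467.7  25. ]
trTL [561.2 450.9  22. ] gap 7.0 top@z [558.9 452.7  25. ] scene@z [566.  448.9  25. ]
vial? [579.9  47.5  42.8] gap 1.3 top@z [578.6  47.6  48. ] scene@z [583.9  51.4  48. ]
cap [573.9 -94.4   2.9] gap 0.8 top@z [571.9 -93.2  15. ] scene@z [581.9 -82.4  15. ]
bare_end bare_face len 84.5 heading -18.756707691357022 mid [665.1 -29.1   8.2]
sh_a sh_b len 54.5 heading -33.27054082564106 mid [ 481.  -178.7   11.8]
sj_a sj_b len 32.5 heading -30.299319624605403 mid [ 482.9 -177.3   13.4]
trTR trBR len 197.8 heading -3.7761430157917455 mid [457.  304.2   7.9]
trTR trTL len 154.2 heading -92.05768305244835 mid [558.4 374.3  14.2]
```

The measured heights agree with the text: tube axes at 11–14 mm. The short column is centred at (482,-178) with heading -32°. The bare column's balance point is at (643,-22) with heading -19°. The tray is centred at (461,378) with yaw -4°. I'll move above the short column now.

```bash
python3 -m jog '0.483 -0.976 -0.143 -0.077 50;0.483 -0.976 -0.143 -0.077 50;0.483 -0.976 -0.143 -0.077 50;0.483 -0.976 -0.143 -0.077 50;0.483 -0.976 -0.143 -0.077 50'
python3 -m jog '0.483 -0.976 -0.143 -0.077 50;0.483 -0.976 -0.143 -0.077 50;0.483 -0.976 -0.143 -0.077 50;0.483 -0.976 -0.143 -0.077 50;0.483 -0.976 -0.143 -0.077 50'
python3 -m jog '0.483 -0.976 -0.143 -0.077 50;0.483 -0.976 -0.143 -0.077 50;0.483 -0.976 -0.143 -0.077 50;0.483 -0.976 -0.143 -0.077 50;0.483 -0.976 -0.143 -0.077 50'
python3 -m jog '0.483 -0.976 -0.143 -0.077 50;0.483 -0.976 -0.143 -0.077 50;0.483 -0.976 -0.143 -0.077 50;0.483 -0.976 -0.143 -0.077 50;0.483 -0.976 -0.143 -0.077 50'
python3 -m jog '0.483 -0.976 -0.143 -0.077 50;0.483 -0.976 -0.143 -0.077 50;0.483 -0.976 -0.143 -0.077 50;0.483 -0.976 -0.143 -0.077 50;0.483 -0.976 -0.143 -0.077 50'
python3 -m jog '0.483 -0.976 -0.143 -0.077 50;0.483 -0.976 -0.143 -0.077 50;0.483 -0.976 -0.143 -0.077 50;0.483 -0.976 -0.143 -0.077 50;0.483 -0.976 -0.143 -0.077 50'
python3 -m jog '0.483 -0.976 -0.143 -0.077 50;0.483 -0.976 -0.143 -0.077 50;0.483 -0.976 -0.143 -0.077 50;0.483 -0.976 -0.143 -0.077 50;0.483 -0.976 -0.143 -0.077 50'
python3 -m jog '0 0 0 0 50;0 0 0 0 50;0 0 0 0 50;0 0 0 0 50;0 0 0 0 50'
python3 - <<'E'
from h import *
import cv2
s=state(); im=capture("wrist"); cv2.imwrite("pics/w1.png",im); np.savez("w1.npz",p=s['position'],e=s['eef_rot'])
print(s)
E
```

```text
time_s: 0.57
position: [192.5, 406.2, 216.5]
eef_rot: [-3.141, -0.0, 2.823]
ft_force: [0.0, -0.6, -0.0]
finger_gap: 0.585
grasp_force: 0.0
time_s: 0.98
position: [240.7, 308.5, 202.4]
eef_rot: [-3.141, -0.0, 2.783]
ft_force: [0.8, 0.1, -0.3]
finger_gap: 0.591
grasp_force: 0.0
time_s: 1.4
position: [289.0, 211.0, 188.1]
eef_rot: [-3.141, -0.0, 2.743]
ft_force: [0.8, 0.4, 0.4]
finger_gap: 0.581
grasp_force: 0.0
time_s: 1.82
position: [337.3, 113.4, 173.8]
eef_rot: [-3.142, -0.0, 2.702]
ft_force: [1.0, 0.4, 0.7]
finger_gap: 0.587
grasp_force: 0.0
time_s: 2.23
position: [385.6, 15.8, 159.5]
eef_rot: [-3.142, -0.0, 2.662]
ft_force: [0.0, 0.1, -0.2]
finger_gap: 0.586
grasp_force: 0.0
time_s: 2.65
position: [433.9, -81.8, 145.1]
eef_rot: [-3.142, -0.0, 2.621]
ft_force: [0.1, -0.0, -0.2]
finger_gap: 0.588
grasp_force: 0.0
time_s: 3.07
position: [482.2, -179.4, 130.7]
eef_rot: [-3.142, -0.001, 2.581]
ft_force: [-0.5, 0.7, 0.5]
finger_gap: 0.585
grasp_force: 0.0
time_s: 3.48
position: [481.8, -177.6, 131.4]
eef_rot: [3.141, 0.0, 2.583]
ft_force: [-0.4, -0.1, 0.5]
finger_gap: 0.582
grasp_force: 0.0
{'time_s': 3.4833, 'joint_positions': array([-3.53234280e-01,  1.23054129e-01, -2.62147308e-01,  1.18546825e+00,
        1.00389723e-04,  2.05828835e-01]), 'joint_vel': array([ 0.00088458, -0.00095263,  0.00062765, -0.00343825, -0.00023091,
       -0.00104678]), 'joint_efforts': array([-1.84269338e-01, -4.23124194e+01,  3.44926107e+01, -3.83371487e-03,
       -5.23553492e-03,  1.54768895e-03]), 'position': array([ 481.80867423, -177.61031314,  131.43293041]), 'eef_rot': array([3.14146850e+00, 1.03446702e-04, 2.58252954e+00]), 'ft_force': array([-0.37414745, -0.08705952,  0.47781355]), 'moment': array([ 0.02470599, -0.03255749, -0.02793524]), 'grasp_force': 0.0, 'finger_gap': 0.582127568308901}
```

View pics/w1.png

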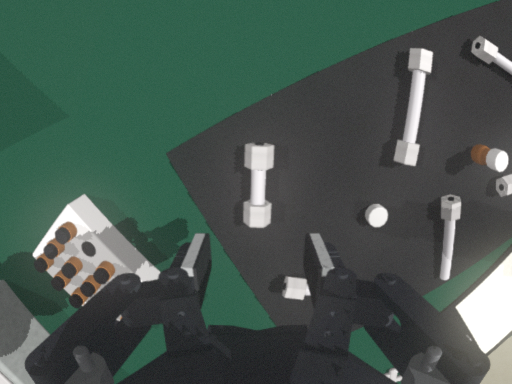

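The wrist view shows the short column upright at (258,186), with fittings at (259,157) and (257,214). I'll project these onto z=14 and check them. I'll also check the bare column at (448,235), whose fitting is at (451,207).

```bash
cat >> h.py <<'E'
def wat(uv,z,p,e):
    c=camera_info('wrist');T=np.array(c['tool_from_camera'])
    x,y=(uv[0]-c['cx'])/c['fx'],(uv[1]-c['cy'])/c['fy'];r=np.hypot(x,y)+1e-9
    d=np.array([np.sin(r)*x/r,-np.sin(r)*y/r,-np.cos(r)])
    M=R.from_euler('xyz',e).as_matrix();o=M@T[:3,3]+p;d=M@T[:3,:3]@d
    return o+d*(z-o[2])/d[2]
E
python3 - <<'E'
from h import *
np.set_printoptions(precision=1,suppress=True)
s=np.load('w1.npz')
for n,uv,z in [("sa",(259,157),16),("sb",(257,214),16),("j1",(259,170),14),("j2",(257.5,202),14),("bfit",(451,207),14),("bface",(450,219),13),("bend",(446,277),9)]:
    print(n,wat(uv,z,s['p'],s['e']))
E
```

```text
sa [ 459.  -160.7   16. ]
sb [ 503.8 -190.7   16. ]
j1 [ 469.4 -167.2   14. ]
j2 [ 494.5 -184.4   14. ]
bfit [613.5  -8.9  14. ]
bface [627.6 -14.1  13. ]
bend [708.9 -38.6   9. ]
```

The wrist projection agrees with the stereo result to within 2–3 mm. I'll descend and grip.

```bash
python3 -m jog '0 0 -1 -0.05 45;0 0 -1 -0.05 45;0 0 -1 -0.05 45;0 0 -1 -0.05 45;0 0 -0.8 -0.05 45' 50
python3 -m jog '0 0.02 -0.4 0 45;0 0 -0.35 0 45;0 0 -0.35 0 45;0 0 -0.3 0 45;0 0 0 0 45'
python3 -m jog '0 0 0 0 45;0 0 0 0 5;0 0 0 0 5;0 0 0 0 5;0 0 0 0 5' 50
python3 -m jog '0 0 0 0 5;0 0 0 0 5;0 0 0 0 5;0 0 0 0 5;0 0 0 0 5'
```

```text
time_s: 3.95
position: [481.6, -177.7, 34.1]
eef_rot: [-3.142, -0.0, 2.556]
ft_force: [0.5, -0.2, 0.0]
finger_gap: 0.527
grasp_force: 0.0
time_s: 4.37
position: [481.8, -177.8, 6.6]
eef_rot: [-3.141, -0.001, 2.556]
ft_force: [-1.0, 0.2, -0.6]
finger_gap: 0.529
grasp_force: 0.0
time_s: 4.78
position: [482.6, -178.1, 7.9]
eef_rot: [3.141, 0.001, 2.555]
ft_force: [-0.7, 0.8, 3.5]
finger_gap: 0.122
grasp_force: 48.9
time_s: 5.2
position: [482.5, -178.1, 7.9]
eef_rot: [3.141, 0.001, 2.555]
ft_force: [-0.5, 0.7, 4.8]
finger_gap: 0.122
grasp_force: 49.0
```

```bash
python3 -m jog '0 0 0.4 0 5;0 0 1 0 5;0 0 1 0 5;0 0 1 0 5;0 0 1 0 5'
python3 -m jog '-0.032 0.4 0 0.164 5;-0.032 0.985 0 0.164 5;-0.032 0.985 0 0.164 5;-0.032 0.985 0 0.164 5;-0.032 0.985 0 0.164 5'
python3 -m jog '-0.032 0.985 0 0.164 5;-0.032 0.985 0 0.164 5;-0.032 0.985 0 0.164 5;-0.032 0.985 0 0.164 5;-0.032 0.985 0 0.164 5'
python3 -m jog '-0.032 0.985 0 0.164 5;-0.032 0.985 0 0.164 5;-0.032 0.985 0 0.164 5;-0.032 0.985 0 0.164 5;-0.032 0.985 0 0.164 5'
python3 -m jog '-0.032 0.985 0 0.164 5;-0.032 0.985 0 0.164 5;-0.032 0.985 0 0.164 5;-0.032 0.985 0 0.164 5;-0.032 0.985 0 0.164 5'
python3 -m jog '-0.032 0.985 0 0.164 5;-0.032 0.985 0 0.164 5;-0.032 0.985 0 0.164 5;-0.032 0.985 0 0.164 5;-0.032 0.985 0 0.164 5'
python3 -m jog '-0.032 0.985 0 0.164 5;-0.032 0.985 0 0.164 5;-0.032 0.985 0 0.164 5;-0.032 0.985 0 0.164 5;-0.032 0.985 0 0.164 5'
python3 -m jog '0 0.585 0 0 5;0 0 0 0 5;0 0 0 0 5;0 0 0 0 5;0 0 0 0 5'
python3 - <<'E'
from h import *
import cv2
s=state(); im=capture("wrist"); cv2.imwrite("pics/w2.png",im); np.savez("w2.npz",p=s['position'],e=s['eef_rot'])
E
```

```text
time_s: 5.62
position: [481.6, -177.8, 96.1]
eef_rot: [-3.141, -0.001, 2.555]
ft_force: [0.5, 0.2, -1.2]
finger_gap: 0.127
grasp_force: 48.9
time_s: 6.03
position: [478.0, -89.9, 94.3]
eef_rot: [-3.141, -0.001, 2.642]
ft_force: [0.1, -0.2, -1.8]
finger_gap: 0.125
grasp_force: 48.9
time_s: 6.45
position: [474.7, 8.6, 94.3]
eef_rot: [-3.141, -0.001, 2.729]
ft_force: [0.6, -0.3, -1.2]
finger_gap: 0.124
grasp_force: 48.9
time_s: 6.87
position: [471.4, 107.0, 94.2]
eef_rot: [-3.141, -0.001, 2.815]
ft_force: [-0.5, 0.2, -1.4]
finger_gap: 0.12
grasp_force: 48.9
time_s: 7.28
position: [468.2, 205.3, 94.2]
eef_rot: [-3.141, -0.001, 2.901]
ft_force: [0.7, 0.4, -2.9]
finger_gap: 0.123
grasp_force: 48.9
time_s: 7.7
position: [465.0, 303.7, 94.1]
eef_rot: [-3.14, -0.001, 2.986]
ft_force: [0.6, -0.5, -1.5]
finger_gap: 0.123
grasp_force: 48.9
time_s: 8.12
position: [461.8, 402.1, 94.0]
eef_rot: [-3.14, -0.001, 3.072]
ft_force: [0.7, -0.4, -1.4]
finger_gap: 0.124
grasp_force: 48.9
time_s: 8.53
position: [462.8, 412.1, 95.0]
eef_rot: [-3.141, -0.0, 3.07]
ft_force: [-0.3, 0.1, -0.7]
finger_gap: 0.122
grasp_force: 48.9
```

View pics/w2.png

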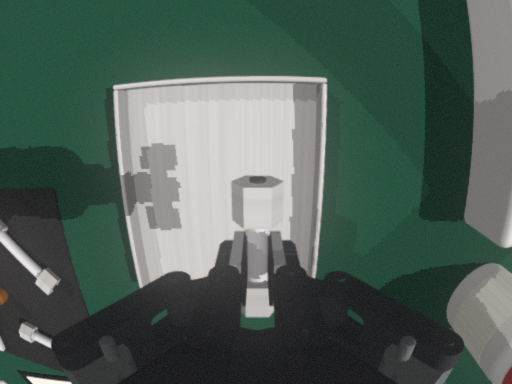

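The short column is held level and aligned with the tray, whose rim corners are at (117,88) and (326,80). I'll check its position against the rim at z=25, then lower it.

```bash
python3 - <<'E'
from h import *
np.set_printoptions(precision=1,suppress=True)
s=np.load('w2.npz')
for uv in [(119,89),(324,82),(128,210),(320,210)]: print(wat(uv,25,s['p'],s['e']))
print(wat((133,280),5,s['p'],s['e']),wat((316,265),5,s['p'],s['e']))
E
python3 -m jog '0 0 -0.8 0 5;0 0 -0.8 0 5;0 0 -0.8 0 5;0 0 -0.6 0 5;0 0 -0.4 0 5'
python3 -m jog '0 0 -0.2 0 5;0 0 -0.15 0 5;0 0 -0.1 0 5;0 0 0 0 5;0 0 0 0 5'
```

```text
[364.5 316.2  25. ]
[374.6 467.4  25. ]
[460.9 307.7  25. ]
[471.1 461.7  25. ]
[542.8 282.9   5. ] [533.6 462.7   5. ]
time_s: 9.0
position: [462.5, 412.0, 25.8]
eef_rot: [-3.14, -0.001, 3.07]
ft_force: [0.0, 0.3, -1.7]
finger_gap: 0.124
grasp_force: 49.0
time_s: 9.42
position: [463.2, 413.3, 18.8]
eef_rot: [3.141, 0.001, 3.071]
ft_force: [-0.2, -0.8, -1.6]
finger_gap: 0.127
grasp_force: 49.0
```

```bash
python3 -m jog '0 0 -0.1 0 5;0 0 -0.1 0 5;0 0 -0.1 0 5;0 0 0 0 5;0 0 0 0 5'
python3 -m jog '0 0 -0.05 0 5;0 0 0 0 5;0 0 -0.05 0 5;0 0 0 0 5;0 0 0 0 5'
python3 -m jog '0 0 -0.05 0 5;0 0 0 0 5;0 0 0 0 5;0 0 0 0 5;0 0 0 0 5'
```

```text
time_s: 9.83
position: [462.7, 413.0, 12.0]
eef_rot: [-3.141, -0.0, 3.071]
ft_force: [-0.1, 0.0, -1.5]
finger_gap: 0.121
grasp_force: 49.0
time_s: 10.25
position: [462.9, 413.0, 10.1]
eef_rot: [-3.142, -0.0, 3.071]
ft_force: [0.2, -0.5, -0.5]
finger_gap: 0.119
grasp_force: 49.0
time_s: 10.67
position: [462.9, 413.1, 9.2]
eef_rot: [3.142, -0.0, 3.071]
ft_force: [-0.4, -0.2, -1.4]
finger_gap: 0.121
grasp_force: 49.0
```

```bash
python3 -m jog '0 0 -0.05 0 5;0 0 0 0 5;0 0 0 0 5;0 0 0 0 5;0 0 0 0 5'
python3 -m jog '0 0 -0.05 0 5;0 0 0 0 5;0 0 0 0 5;0 0 0 0 5;0 0 0 0 5'
```

```text
time_s: 11.08
position: [463.0, 413.2, 8.9]
eef_rot: [3.141, 0.0, 3.071]
ft_force: [-2.5, -1.5, 5.6]
finger_gap: 0.122
grasp_force: 49.6
time_s: 11.5
position: [463.0, 413.2, 8.9]
eef_rot: [3.141, 0.001, 3.071]
ft_force: [-3.9, -3.5, 11.2]
finger_gap: 0.124
grasp_force: 50.3
```

It's resting on the floor with 5–11 N of reaction. I'll release, lift and move over the bare column.

```bash
python3 -m jog '0 0 0 0 14;0 0 0 0 18;0 0 0 0 24;0 0 0 0 30;0 0 0 0 30'
python3 -m jog '0 0 0.3 0 30;0 0 1 0 30;0 0 1 0 30;0 0 1 0 30;0 0 1 0 30'
python3 -m jog '0.362 -0.868 0.1 -0.093 45;0.362 -0.868 0.1 -0.093 45;0.362 -0.868 0.1 -0.093 45;0.362 -0.868 0.1 -0.093 45;0.362 -0.868 0.1 -0.093 45'
python3 -m jog '0.362 -0.868 0 -0.093 45;0.362 -0.868 0 -0.093 45;0.362 -0.868 0 -0.093 45;0.362 -0.868 0 -0.093 45;0.362 -0.868 0 -0.093 45'
python3 -m jog '0.362 -0.868 0 -0.093 45;0.362 -0.868 0 -0.093 45;0.362 -0.868 0 -0.093 45;0.362 -0.868 0 -0.093 45;0.362 -0.868 0 -0.093 45'
python3 -m jog '0.362 -0.868 0 -0.093 45;0.362 -0.868 0 -0.093 45;0.362 -0.868 0 -0.093 45;0.362 -0.868 0 -0.093 45;0.362 -0.868 0 -0.093 45'
python3 -m jog '0.362 -0.868 0 -0.093 45;0.362 -0.868 0 -0.093 45;0.362 -0.868 0 -0.093 45;0.362 -0.868 0 -0.093 45;0.362 -0.868 0 -0.093 45'
python3 -m jog '0 0 0 0 45;0 0 0 0 45;0 0 0 0 45;0 0 0 0 45;0 0 0 0 45'
python3 - <<'E'
from h import *
import cv2
s=state(); im=capture("wrist"); cv2.imwrite("pics/w3.png",im); np.savez("w3.npz",p=s['position'],e=s['eef_rot'])
t=capture("top")
cv2.imwrite("pics/w3t.png",np.hstack([cv2.resize(im[80:384,100:420],None,fx=1.25,fy=1.25),cv2.resize(t[150:270,60:220],(400,300))[:, :].repeat(1,0) if 0 else cv2.copyMakeBorder(cv2.resize(t[150:270,60:220],(400,300)),0,80,0,0,cv2.BORDER_CONSTANT)]))
E
```

```text
time_s: 11.92
position: [462.9, 413.0, 6.9]
eef_rot: [-3.141, -0.0, 3.071]
ft_force: [-0.2, -0.5, 0.1]
finger_gap: 0.349
grasp_force: 0.0
time_s: 12.33
position: [462.8, 413.0, 94.4]
eef_rot: [-3.142, -0.0, 3.071]
ft_force: [0.3, 0.6, 0.4]
finger_gap: 0.35
grasp_force: 0.0
time_s: 12.75
position: [499.4, 325.6, 103.8]
eef_rot: [3.141, 0.0, 3.022]
ft_force: [0.6, 0.2, -0.3]
finger_gap: 0.526
grasp_force: 0.0
time_s: 13.17
position: [535.6, 238.6, 103.7]
eef_rot: [3.141, 0.0, 2.973]
ft_force: [0.6, -0.3, 0.2]
finger_gap: 0.525
grasp_force: 0.0
time_s: 13.58
position: [571.8, 151.8, 103.7]
eef_rot: [3.141, 0.0, 2.924]
ft_force: [-0.1, -0.5, -1.1]
finger_gap: 0.526
grasp_force: 0.0
time_s: 14.0
position: [608.0, 65.0, 103.6]
eef_rot: [3.141, 0.0, 2.875]
ft_force: [-0.4, 0.1, -0.4]
finger_gap: 0.528
grasp_force: 0.0
time_s: 14.42
position: [644.2, -21.8, 103.6]
eef_rot: [3.142, 0.0, 2.827]
ft_force: [0.0, -0.4, -0.5]
finger_gap: 0.529
grasp_force: 0.0
time_s: 14.83
position: [643.6, -20.1, 103.4]
eef_rot: [3.141, -0.0, 2.828]
ft_force: [0.6, -0.4, 0.3]
finger_gap: 0.53
grasp_force: 0.0
```

View pics/w3t.png

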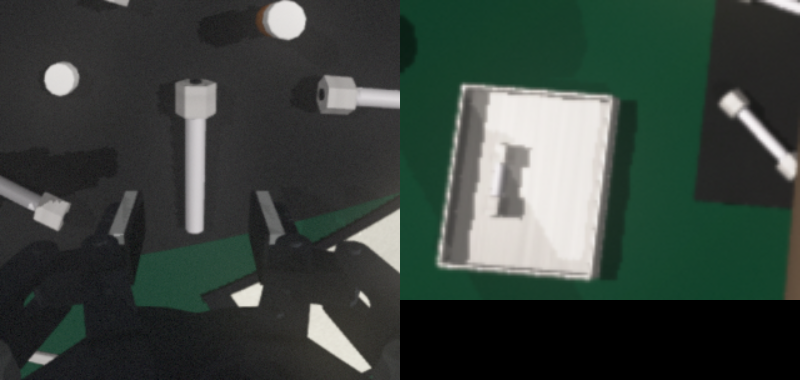

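In the top view the short column lies in the left half of the tray. In the wrist view the bare column has its fitting face at (257,174) and its bare end at (256,262), centred between the fingers. I'll project those points.

Run:
```python
from h import *
np.set_printoptions(precision=1,suppress=True)
s=np.load('w3.npz')
f=wat((256.8,174.4),17,s['p'],s['e']);e=wat((256,262.4),9,s['p'],s['e']);d=e-f
print(f,e,np.linalg.norm(d),np.degrees(np.arctan2(d[1],d[0])),"grasp",f+19*d/np.linalg.norm(d),"yaw",np.degrees(s['e'][2]))
```

```text
[625.1 -13.3  17. ] [705.9 -40.3   9. ] 85.55796174492875 -18.461437622461855 grasp [643.1 -19.3  15.2] yaw 162.04940052764888
```

```bash
python3 -m jog '0 0 -1 -0.05 45;0 0 -0.9 -0.05 45;0 0 -0.8 0 45;0 0 -0.6 0 45;0 0 -0.5 0 45'
python3 -m jog '0 0 -0.4 0 45;0 0 -0.3 0 45;0 0 -0.2 0 45;0 0 -0.1 0 45;0 0 0 0 45'
python3 -m jog '0 0 0 0 45;0 0 0 0 5;0 0 0 0 5;0 0 0 0 5;0 0 0 0 5' 50
python3 -m jog '0 0 0 0 5;0 0 0 0 5;0 0 0 0 5;0 0 0 0 5;0 0 0 0 5'
```

```text
time_s: 15.35
position: [643.4, -20.6, 26.0]
eef_rot: [-3.141, -0.001, 2.817]
ft_force: [0.2, 0.1, 0.9]
finger_gap: 0.525
grasp_force: 0.0
time_s: 15.77
position: [643.9, -21.0, 7.2]
eef_rot: [-3.142, 0.0, 2.817]
ft_force: [-0.2, 0.2, -0.2]
finger_gap: 0.533
grasp_force: 0.0
time_s: 16.18
position: [644.3, -20.9, 7.9]
eef_rot: [3.141, 0.001, 2.817]
ft_force: [-1.0, 0.7, 2.9]
finger_gap: 0.123
grasp_force: 48.8
time_s: 16.6
position: [644.3, -20.9, 7.8]
eef_rot: [3.141, 0.001, 2.817]
ft_force: [-0.6, 0.2, 5.4]
finger_gap: 0.12
grasp_force: 49.0
```

```bash
python3 -m jog '0 0 0.4 0 5;0 0 1 0 5;0 0 1 0 5;0 0 1 0 5;0 0 1 0 5'
python3 -m jog '0 0 0.5 0 5;-0.2 0.37 0 0.05 5;-0.388 0.742 0 0.097 5;-0.388 0.742 0 0.097 5;-0.388 0.742 0 0.097 5'
python3 -m jog '-0.388 0.742 0 0.097 5;-0.388 0.742 0 0.097 5;-0.388 0.742 0 0.097 5;-0.388 0.742 0 0.097 5;-0.388 0.742 0 0.097 5'
python3 -m jog '-0.388 0.742 0 0.097 5;-0.388 0.742 0 0.097 5;-0.388 0.742 0 0.097 5;-0.388 0.742 0 0.097 5;-0.388 0.742 0 0.097 5'
python3 -m jog '-0.388 0.742 0 0.097 5;-0.388 0.742 0 0.097 5;-0.388 0.742 0 0.097 5;-0.388 0.742 0 0.097 5;-0.388 0.742 0 0.097 5'
python3 -m jog '-0.388 0.742 0 0.097 5;-0.388 0.742 0 0.097 5;-0.388 0.742 0 0.097 5;-0.388 0.742 0 0.097 5;-0.388 0.742 0 0.097 5'
python3 -m jog '-0.2 0.37 0 0.05 5;-0.388 0.742 0 0.097 5;0 0 0 0 5;0 0 0 0 5;0 0 0 0 5'
python3 - <<'E'
from h import *
import cv2
s=state(); im=capture("wrist"); cv2.imwrite("pics/w4.png",im); print(s['position'],s['eef_rot'])
E
```

```text
time_s: 17.02
position: [643.3, -21.0, 95.7]
eef_rot: [-3.141, -0.001, 2.817]
ft_force: [0.4, 0.4, -1.1]
finger_gap: 0.116
grasp_force: 48.8
time_s: 17.43
position: [614.4, 32.7, 103.4]
eef_rot: [-3.141, -0.003, 2.854]
ft_force: [-0.4, 0.5, -1.3]
finger_gap: 0.123
grasp_force: 48.8
time_s: 17.85
position: [576.0, 107.2, 104.5]
eef_rot: [-3.141, -0.001, 2.905]
ft_force: [-0.1, 0.3, -0.8]
finger_gap: 0.12
grasp_force: 48.8
time_s: 18.27
position: [537.0, 181.2, 104.6]
eef_rot: [-3.141, -0.001, 2.956]
ft_force: [0.2, 0.1, -1.6]
finger_gap: 0.121
grasp_force: 48.9
time_s: 18.68
position: [498.1, 255.1, 104.6]
eef_rot: [-3.141, -0.001, 3.007]
ft_force: [0.4, -0.8, -1.8]
finger_gap: 0.121
grasp_force: 48.9
time_s: 19.1
position: [459.2, 329.1, 104.6]
eef_rot: [-3.141, -0.001, 3.058]
ft_force: [-0.1, -0.2, -1.9]
finger_gap: 0.123
grasp_force: 48.9
time_s: 19.52
position: [449.1, 349.8, 104.9]
eef_rot: [-3.141, -0.0, 3.072]
ft_force: [-0.6, 0.7, -1.3]
finger_gap: 0.121
grasp_force: 48.9
[449.14852146 349.81344427 104.93790767] [-3.14089856e+00 -1.86509992e-04  3.07150659e+00]
```

View pics/w4.png

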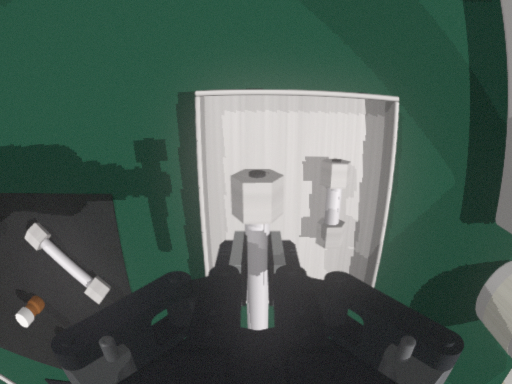

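The short column lies flat on the tray floor at (333,205). The bare column is held clear of it and of the left wall. Lowering now.

```bash
python3 -m jog '0 0 -1 0 5;0 0 -1 0 5;0 0 -0.9 0 5;0 0 -0.7 0 5;0 0 -0.4 0 5'
python3 -m jog '0 0 -0.2 0 5;0 0 -0.15 0 5;0 0 -0.1 0 5;0 0 -0.1 0 5;0 0 0 0 5'
python3 -m jog '0 0 -0.05 0 5;0 0 -0.05 0 5;0 0 0 0 5;0 0 0 0 5;0 0 0 0 5'
```

```text
time_s: 19.98
position: [449.1, 348.6, 23.3]
eef_rot: [-3.14, -0.002, 3.07]
ft_force: [-0.7, 0.4, -1.6]
finger_gap: 0.121
grasp_force: 48.9
time_s: 20.4
position: [449.9, 350.2, 14.5]
eef_rot: [3.141, 0.001, 3.071]
ft_force: [0.1, 1.0, -1.4]
finger_gap: 0.12
grasp_force: 48.9
time_s: 20.82
position: [449.6, 350.1, 12.3]
eef_rot: [3.141, 0.0, 3.071]
ft_force: [1.1, -0.2, -0.7]
finger_gap: 0.121
grasp_force: 48.9
```

```bash
python3 -m jog '0 0 -0.05 0 5;0 0 -0.05 0 5;0 0 0 0 5;0 0 0 0 5;0 0 0 0 5'
python3 -m jog '0 0 -0.05 0 5;0 0 0 0 5;0 0 0 0 5;0 0 0 0 5;0 0 0 0 5'
```

```text
time_s: 21.23
position: [449.6, 350.0, 10.2]
eef_rot: [-3.141, -0.0, 3.071]
ft_force: [0.6, -0.4, -0.5]
finger_gap: 0.118
grasp_force: 48.9
time_s: 21.65
position: [449.6, 350.0, 9.2]
eef_rot: [3.142, 0.0, 3.071]
ft_force: [0.4, 1.3, -1.8]
finger_gap: 0.122
grasp_force: 48.9
```

```bash
python3 -m jog '0 0 -0.05 0 5;0 0 0 0 5;0 0 0 0 5;0 0 0 0 5;0 0 0 0 5'
python3 -m jog '0 0 -0.05 0 5;0 0 0 0 5;0 0 0 0 5;0 0 0 0 5;0 0 0 0 5'
```

```text
time_s: 22.07
position: [449.7, 350.1, 8.7]
eef_rot: [3.141, 0.0, 3.071]
ft_force: [-2.0, -1.0, 5.4]
finger_gap: 0.124
grasp_force: 49.5
time_s: 22.48
position: [449.8, 350.1, 8.6]
eef_rot: [3.141, 0.001, 3.071]
ft_force: [-3.6, -3.1, 11.6]
finger_gap: 0.122
grasp_force: 50.3
```

It's on the floor. I'll release, lift clear and check the result.

```bash
python3 -m jog '0 0 0 0 14;0 0 0 0 18;0 0 0 0 24;0 0 0 0 28;0 0 0 0 28'
python3 -m jog '0 0 0.3 0 28;0 0 1 0 28;0 0 1 0 28;0 0 1 0 28;0 0 1 0 28'
python3 -m jog '0 0 1 0 28;0 0 1 0 28;0 0 0.5 0 28;0 0 0 0 28;0 0 0 0 28'
python3 - <<'E'
from h import *
import cv2
im=capture("wrist");a=cv2.imread("pics/scene0.png");b=capture("scene")
d=cv2.absdiff(a,b)
cv2.imwrite("pics/fin.png",np.hstack([cv2.resize(im[60:384,100:430],(400,393)),cv2.copyMakeBorder(cv2.resize(b[150:390-10,140:480],(400,271)),0,122,0,0,cv2.BORDER_CONSTANT)]))
# shift of the things that must stay: match patches between first and last top views
t0=cv2.imread("pics/top0.png");t1=capture("top")
for n,(u,v) in dict(c1=(213,151),c2=(323,161),c3=(205,204),c4=(262,212),vial=(239,177),cap=(293,182)).items():
    h=11 if n in("vial","cap") else 20
    r=cv2.matchTemplate(t1[v-h-8:v+h+8,u-h-8:u+h+8],t0[v-h:v+h,u-h:u+h],cv2.TM_CCOEFF_NORMED);_,m,_,l=cv2.minMaxLoc(r);print(n,round(m,2),l[0]-8,l[1]-8)
E
```

```text
time_s: 22.9
position: [449.6, 349.9, 6.9]
eef_rot: [-3.141, -0.0, 3.071]
ft_force: [-0.8, -0.0, -0.9]
finger_gap: 0.327
grasp_force: 0.0
time_s: 23.32
position: [449.6, 349.9, 94.4]
eef_rot: [-3.142, -0.0, 3.071]
ft_force: [0.6, 0.7, 1.1]
finger_gap: 0.332
grasp_force: 0.0
time_s: 23.73
position: [449.8, 350.2, 143.2]
eef_rot: [3.141, 0.001, 3.071]
ft_force: [-0.3, -0.0, -0.3]
finger_gap: 0.327
grasp_force: 0.0
c1 1.0 0 0
c2 1.0 0 0
c3 1.0 0 0
c4 0.98 0 0
vial 1.0 0 0
cap 1.0 0 0
```

View pics/fin.png

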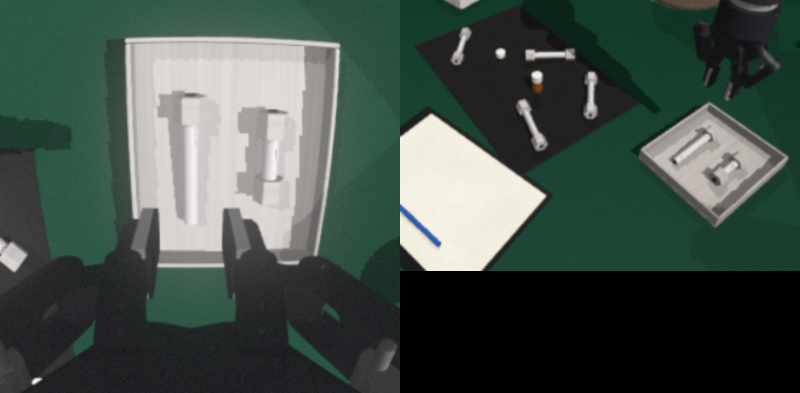

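Both rejects lie flat and apart in the tray. In the top view the good columns, cap and vial haven't moved, and the gripper is clear. I'll hand the job in.

```bash
python3 -c "
from workcell import *
print(close_job())"
```

```text
the job is handed in; nothing more can be done
None
```

I put the short column and the column missing a fitting flat on the tray floor, left the good columns, cap and vial unmoved in the top view, and handed the job in at about 24 s; no verdict came back.

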